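# Racking gel plates in their matching drying slots

## Task

Put the two gel plates away to dry: take the thin orange plate and the thick blue plate out of their low stands and slide each one down the leaning rack slot whose width matches its thickness (orange in the narrow white slot, blue in the middle green slot; the wide black slot stays empty). Keep hold of each plate until it is fully home, do not drop it in. When both are home, slide the red hold-down bar all the way over the tops of the plates; leave the dishes, the bottle and the beaker where they stand.

Things in the scene. Friction and masses are not known exactly. Their poses are not given: they have to be found in the camera images.
- thin_plate: Orange acrylic plate, 6 mm thick (its x) x 70 wide (y) x 110 tall (z), about 0.1 kg, a white strip near the top of both faces; origin at its centre. Starts upright in a fixed grey stand (60 x 94 mm, 30 tall, slot 24 deep, 3 mm wider than the plate): the upper 80 mm stand free. Either face may go either way round in the rack.
- thick_plate: Blue cassette plate with dark side edges, 11 mm thick (its x) x 70 wide (y) x 110 tall (z), about 0.17 kg; origin at its centre. Starts upright in a like fixed stand of its own. Either face may go either way round in the rack.
- rack: Fixed grey rack, base 200 x 340 x 10 mm, origin on the table; its -x side, where the slots' mouths lean, faces the robot's left (about +y), its y runs away from the robot. At each end (y = +-150 mm) a rail along x, 145 mm up. Between them three slot modules side by side, 88 mm apart, in any order, leaning 30 degrees to -x. A home plate's top edge is about 127 mm above the table, its upper 50 mm out of the slot.
- slot_narrow (a point): White slot module, slot 8.5 mm wide, for the 6 mm plate. The point is where the centre of a 70 x 110 mm plate lies when fully home: 55 mm from the slot floor. z: out of the slot along its 30-degree lean (up and to the rack's -x); x: across the slot's width (plate thickness); y: level, along the slot, 75 mm between side walls. Guide cheeks hold only the plate's side edges (from 24 mm off the middle), to 5 mm past this point; then an 11 mm flared mouth.
- slot_middle (a point): Green slot module, slot 13.5 mm wide, for the 11 mm plate. The point is where the centre of a 70 x 110 mm plate lies when fully home: 55 mm from the slot floor. z: out of the slot along its 30-degree lean (up and to the rack's -x); x: across the slot's width (plate thickness); y: level, along the slot, 75 mm between side walls. Guide cheeks hold only the plate's side edges (from 24 mm off the middle), to 5 mm past this point; then an 11 mm flared mouth.
- slot_wide (a point): Black slot module, slot 18.5 mm wide, for thicker plates, unused today. The point is where the centre of a 70 x 110 mm plate lies when fully home: 55 mm from the slot floor. z: out of the slot along its 30-degree lean (up and to the rack's -x); x: across the slot's width (plate thickness); y: level, along the slot, 75 mm between side walls. Guide cheeks hold only the plate's side edges (from 24 mm off the middle), to 5 mm past this point; then an 11 mm flared mouth.
- bar (a joint): Position of the red hold-down bar (12 mm round, across the rack, axis 145 mm above the table, about 9 mm clear of the tops of home plates): 0 = closed, over the plates' top edges (stop); grows along the rack's +x, off the plates, to 0.10 m (stop). Starts 0.075 to 0.10. Friction about 2 N, stays where left. A plate not home blocks it.
- bar_knob (a point): Point on the bar's upright red knob at the rack's -y end, nearest the robot, 16 mm in diameter; its top is 18 mm above this point, the block it stands on 31 mm below. The knob moves with the bar along the rack's x.
- dish_a: Lowest of a stack of three clear covered dishes, 90 mm across, 16 mm tall each; origin at the centre of its underside.
- dish_b: Middle dish of the stack, as dish_a.
- dish_c: Top dish of the stack, as dish_a.
- bottle: Amber jar with a blue cap, 72 mm across, 140 mm tall, origin at the centre of its underside.
- beaker: White plastic beaker, 80 mm across at the rim, 100 mm tall, origin at the centre of its underside.
There are look-alikes about, which are no part of the job. There is more than one size of the thick_plate; the one meant has the size given above.

How it is judged (in metres and radians):
On the way, in this order (a step that is already met when the one before it is completed fails the run):
1. one plate is fully home in its matching slot (((distance between thin_plate and slot_narrow below 0.006 m and angle between the x axis of thin_plate and the x axis of slot_narrow, either way round below 0.09 rad and linear speed of thin_plate below 0.03 m/s) or (distance between thick_plate and slot_middle below 0.006 m and angle between the x axis of thick_plate and the x axis of slot_middle, either way round below 0.09 rad and linear speed of thick_plate below 0.03 m/s))), for 0.2 s.
2. both plates are fully home in their matching slots (distance between thin_plate and slot_narrow below 0.006 m and angle between the x axis of thin_plate and the x axis of slot_narrow, either way round below 0.09 rad and linear speed of each of thin_plate, thick_plate below 0.03 m/s and distance between thick_plate and slot_middle below 0.006 m and angle between the x axis of thick_plate and the x axis of slot_middle, either way round below 0.09 rad), for 0.2 s.
At the end, for the whole second after the job is handed in: The orange plate is home in the narrow slot and the blue plate in the middle slot (each centre within 6 mm of its slot's point, the plate within 0.09 rad of the slot, at rest), and the hold-down bar is within 10 mm of closed (all of step 2 and value of joint bar below 0.01 m); the robot touches nothing.
It fails at once if the orange plate is dropped (moves faster than 0.4 m/s while the fingers do not hold it) (linear speed of thin_plate above 0.4 m/s and contact force between the fingers and thin_plate below 0.1 N).
It fails at once if the blue plate is dropped (moves faster than 0.4 m/s while the fingers do not hold it) (linear speed of thick_plate above 0.4 m/s and contact force between the fingers and thick_plate below 0.1 N).
It fails at once if a dish, the bottle or the beaker is moved by more than 30 mm (distance of any of dish_a, dish_b, dish_c, bottle, beaker from where it was at the start of the episode above 0.03 m).
It also fails if it takes over 70 s, if anything falls off the work surface, if the arm or the gripper's body presses on something with over 40 N, if the wrist force passes 120 N, or if a joint passes its speed limit or range.

## Robot

A 6-joint arm with a two-finger parallel gripper is mounted at the origin on the work surface. World frame = base frame: x ahead of the robot, y to its left, z up, the work surface at z = 0. Lengths are in mm, angles in rad, forces in N, time in s.
With the tool pointing down it reaches from about 275 to 850 mm from the base axis. Payload 19 kg.
Tool frame: the origin (TCP) lies midway between the tips of the shut fingers; the grasp point (between the pads) lies 19 mm behind it; z points along the fingers, y is the line along which they close (so a half turn about z gives the same grasp; the last joint's range is limited). The gripper opens to 85 mm and grips with 20 to 120 N. Pads are 22 mm wide; open, the fingers measure 114 mm over their backs; the gripper's body (76 mm by 85 mm) begins 54 mm behind the grasp point. The pads swing forward as they close: fully open they stand 13 mm farther back than shut.
Start: joints at [1.051, 0.15, 1.437, -0, 1.554, -0.134], TCP at [216.374, 532.703, 231.267] pointing down, gripper open.
Joint ranges: [-2.8, 2.8], [-0.68, 2.1], [0.12, 2.68], [-1.39, 4.53], [0.16, 2.79], [-2.81, 2.81]. Speed limits (rad/s): [1.89, 1.89, 2.22, 3.01, 3.01, 3.01].

## Interface

Orientations are given as a rotation vector (axis times angle).
In Python, from station import arm, get_image, camera_params, hand_in gives the robot as it stands.
- The arm moves only by the tool play_rows, never from a script. Its argument "increments" is text: rows parted by semicolons, each of 5 numbers parted by spaces: the shift along the world's x, y, z in m, then the turn about the world's z in degrees, then the closure in counts, from 0 (fully open) to 255 (shut). In form: tx ty tz yaw gripper; .... A call has 1 to 12 rows; each row is the pose to reach, as a shift and turn from the pose commanded when the call began; what a row does not reach only later rows make up. A row lasts 1/10 s, in which the tool goes at most 50 mm and 8.59 degrees, less where a joint would pass 70% of its speed; a pose out of reach is approached as far as the arm can. A call with a gripper value outside its range is refused whole. The fingers move at their own pace and stop on an object; the grip force is fixed at half the most. Time passes only in rows, so rows that repeat a pose let the fingers close. It gives the time, the measured TCP pose, the force, the opening and the grip force at its end, in the units of the state.
- arm.get_state(): the state, without advancing time (a new reading comes with each control period).
- get_image(name): name is "side" or "top" or "wrist"; returns the picture (384x512x3 uint8, red, green, blue); there is no depth.
- camera_params(name): a dict with "intrinsics" (3x3 intrinsics, pixels), "dist" ([k1, k2, p1, p2, k3] as OpenCV has them; the pictures are not rectified), "T" (4x4, takes a point from camera to world coordinates). Camera axes: x right, y down, z forward; pixel columns grow to the right and rows downward; lengths in mm; the calibration is good to about 2 mm. A picture is of the moment at which its call begins: read the wrist's pose just before it. camera_params takes no time and is no camera call; for the wrist camera it gives the pose at the moment of the call.
- hand_in(): hands the job in; it is judged then, once.
The state is a dict: "time_s": time; "joints": joint angles; "joint_velocities": joint speeds; "effort": joint torques, N m; "tool_pos": TCP position; "tool_rot": TCP orientation; "force": force on the tool from outside, world axes, zero at the start; "moment": the same for the moment, N m; "gripper_width": opening from 0.0 (shut) to 1.0 (fully open); "grip_force": force on a finger pad.
Only numpy, scipy, OpenCV 4.12 (cv2) and the standard library are available. Lean on these libraries where they do the work, as an engineer would, in place of code of your own. Each camera call takes 0.05 s, during which the arm holds its last target. There are 200 camera calls.

## Working session

There is one attempt and no reset: what is moved stays moved. The work goes in short steps, Python scripts to look and compute and a tool call to move; the robot and the scene stay as the last step left them, time stands still between calls to the robot, and variables do not carry over. Pictures are saved under pics/ and viewed, at most 10 in all, crops included, and the job is handed in when it is done.

Besides the shell and the picture viewer there is one more tool, called after "Emit:" in YAML: its name, and indented under it one key for each argument. play_rows: Moves the arm, as the interface text tells. Its arguments: {"type":"object","properties":{"increments":{"type":"string"}},"required":["increments"]}

```bash
mkdir -p pics; ls; python3 - <<'E'
from station import *
import cv2,numpy as np
s=arm.get_state();print(s)
for n in ("top","side"):
    p=camera_params(n);print(n,np.round(p['intrinsics'],1).tolist(),p['dist'],np.round(p['T'],3).tolist())
    im=get_image(n)[:,:,::-1];cv2.imwrite(f"pics/{n}0.png",im)
    cv2.imwrite(f"pics/{n}0b.png",cv2.resize(im,(800,600),interpolation=cv2.INTER_CUBIC))
E
```

```text
pics
{'time_s': 0.0, 'joints': array([ 1.05097976e+00,  1.50987207e-01,  1.43799293e+00, -1.98705131e-05,
        1.55379042e+00, -1.33995323e-01]), 'joint_velocities': array([ 0.00056865,  0.00040857, -0.00095313,  0.00014029, -0.0020311 ,
       -0.00195871]), 'effort': array([ 3.79527773e-03, -7.13049173e+01, -5.70872104e+01, -9.90038029e-05,
        8.94332916e-03,  6.27390568e-05]), 'tool_pos': array([216.29038559, 532.52083002, 230.69373412]), 'tool_rot': array([-6.02225083e-01, -3.08296416e+00,  1.76207826e-03]), 'force': array([0.23139763, 0.61923489, 1.03348001]), 'moment': array([-0.07978715,  0.04006884, -0.00666134]), 'grip_force': 0.0, 'gripper_width': 0.998311868183852}
top [[497.4, 0.0, 249.6], [0.0, 497.4, 190.6], [0.0, 0.0, 1.0]] [0.0170178 0.        0.        0.        0.       ] [[0.004, -0.996, 0.084, 324.117], [-1.0, -0.004, 0.003, 66.655], [-0.003, -0.084, -0.996, 1833.453], [0.0, 0.0, 0.0, 1.0]]
side [[378.9, 0.0, 244.8], [0.0, 378.9, 197.7], [0.0, 0.0, 1.0]] [-0.05434753  0.          0.          0.          0.        ] [[-0.95, -0.188, 0.251, 177.144], [-0.313, 0.516, -0.797, 944.514], [0.021, -0.836, -0.549, 734.504], [0.0, 0.0, 0.0, 1.0]]
```

View pics/top0b.png

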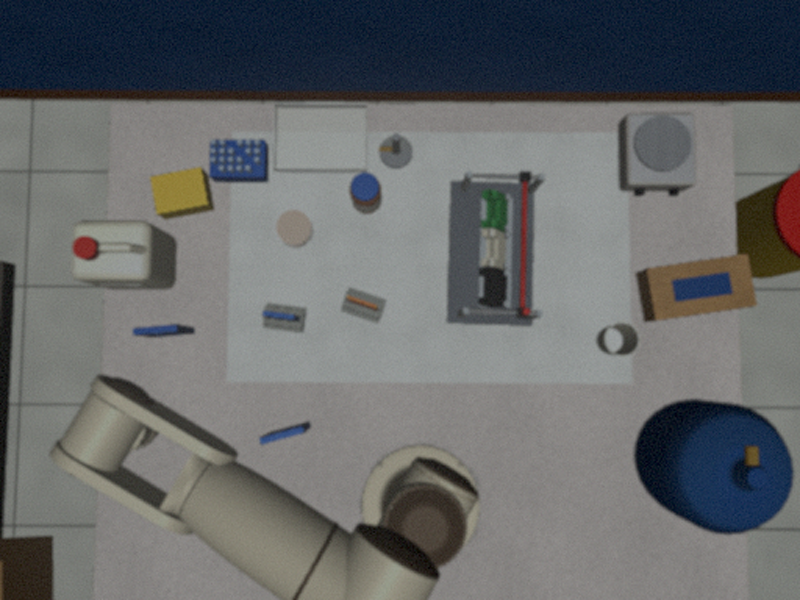

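View pics/side0b.png

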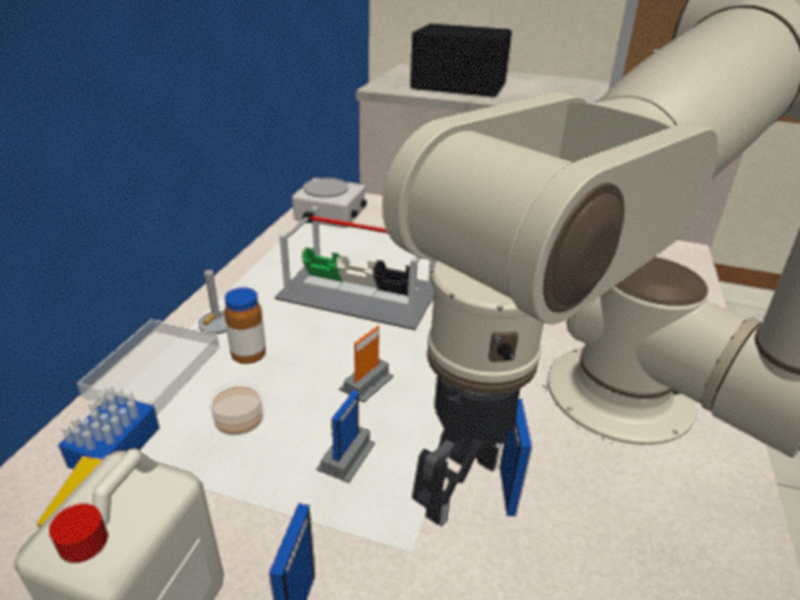

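The target blue is the one in the grey stand at top (284,316); the decoys are the free-standing blues at (163,330) and (285,433), and the blue lid and rack items are ruled out. Orange is at (363,300). In the rack, green is far, white in the middle and black near; the red bar is at x≈525 and its knob at (525,313).

```bash
cat > h.py <<'E'
from station import *
import cv2,numpy as np
from scipy.spatial.transform import Rotation as R
def ray(P,uv,z):
    """pixels (N,2) -> world points on plane(s) z"""
    uv=np.asarray(uv,float).reshape(-1,1,2)
    n=cv2.undistortPoints(uv,np.array(P['intrinsics']),np.array(P['dist'])).reshape(-1,2)
    T=np.array(P['T']);d=np.c_[n,np.ones(len(n))]@T[:3,:3].T;o=T[:3,3]
    return o+d*((np.asarray(z)-o[2])/d[:,2])[:,None]
def proj(P,X):
    Ti=np.linalg.inv(P['T']);rv=cv2.Rodrigues(Ti[:3,:3])[0]
    return cv2.projectPoints(np.asarray(X,float).reshape(-1,1,3),rv,Ti[:3,3],np.array(P['intrinsics']),np.array(P['dist']))[0].reshape(-1,2)
def shot(n,name):
    P=camera_params(n);im=get_image(n)[:,:,::-1].copy();cv2.imwrite(f"pics/{name}.png",im)
    np.save(f"pics/{name}.npy",P,allow_pickle=True);return P,im
E
python3 - <<'E'
from h import *
P=camera_params("top");k=.64
def pr(n,uv,z): print(n,ray(P,np.array(uv)*k,z).round(0).tolist())
pr('orange',[(363,300)],116);pr('blue',[(282,316)],116)
pr('rackbase corners',[(451,181),(533,323),(448,322)],10)
pr('knob',[(525,313)],155);pr('bottle',[(365,185)],140);pr('beaker',[(617,338)],100);pr('dish',[(294,228)],48)
pr('green,white,black',[(494,210),(492,248),(491,286)],75)
W=camera_params("wrist");s=arm.get_state();A=np.eye(4);A[:3,:3]=R.from_rotvec(s['tool_rot']).as_matrix();A[:3,3]=s['tool_pos']
print((np.linalg.inv(A)@W['T']).round(3),W['intrinsics'],W['dist']);print(A.round(3))
E
```

```text
orange [[463.0, 132.0, 116.0]]
blue [[427.0, 311.0, 116.0]]
rackbase corners [[757.0, -72.0, 10.0], [419.0, -264.0, 10.0], [421.0, -64.0, 10.0]]
knob [[433.0, -220.0, 155.0]]
bottle [[717.0, 128.0, 140.0]]
beaker [[382.0, -433.0, 100.0]]
dish [[636.0, 296.0, 48.0]]
green,white,black [[675.0, -166.0, 75.0], [587.0, -160.0, 75.0], [500.0, -158.0, 75.0]]
[[-0.0000e+00 -9.6500e-01 -2.6000e-01  6.6302e+01]
 [ 1.0000e+00  0.0000e+00 -1.0000e-03 -1.4510e+00]
 [ 1.0000e-03 -2.6000e-01  9.6500e-01 -1.4208e+02]
 [ 0.0000e+00  0.0000e+00  0.0000e+00  1.0000e+00]] [[316.75451268   0.         255.45372692]
 [  0.         316.75451268 195.71659023]
 [  0.           0.           1.        ]] [-0.09086105  0.          0.          0.          0.        ]
[[-9.26000e-01  3.76000e-01 -1.00000e-03  2.16286e+02]
 [ 3.76000e-01  9.26000e-01 -1.00000e-03  5.32533e+02]
 [ 0.00000e+00 -1.00000e-03 -1.00000e+00  2.30774e+02]
 [ 0.00000e+00  0.00000e+00  0.00000e+00  1.00000e+00]]
```

Emit:
play_rows:
  increments: "0.03 -0.04 0.01 0 0;0.06 -0.08 0.02 0 0;0.09 -0.12 0.03 0 0;0.12 -0.16 0.04 0 0;0.15 -0.2 0.05 0 0;0.18 -0.25 0.05 0 0;0.21 -0.29 0.05 0 0;0.23 -0.315 0.05 0 0;0.23 -0.315 0.05 0 0;0.23 -0.315 0.05 0 0"

```text
time_s: 1.1
tool_pos: [446.7, 216.9, 280.9]
tool_rot: [-0.606, -3.082, 0.001]
force: [0.9, 1.0, 0.3]
gripper_width: 1.0
grip_force: 0.0
```

```bash
python3 - <<'E'
from h import *
P,im=shot("wrist","w1");cv2.imwrite("pics/w1b.png",cv2.resize(im,(800,600),interpolation=cv2.INTER_CUBIC))
E
```

```text
(no output)
```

View pics/w1b.png

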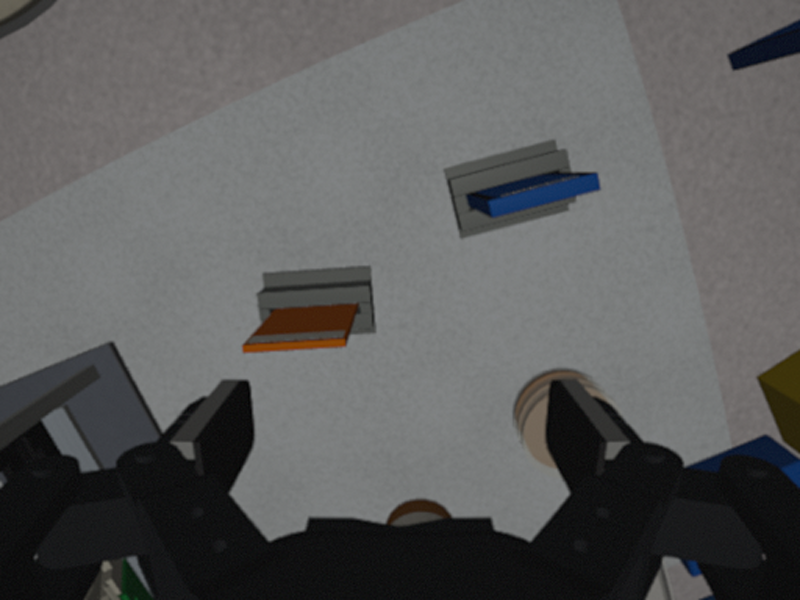

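```bash
cat >> h.py <<'E'
from scipy.optimize import minimize
def box(t,c,yaw,z0=30,z1=116):
    a=np.array([np.cos(yaw),np.sin(yaw)]);b=np.array([-a[1],a[0]])  # a: width dir
    return [[*(np.array(c)+s*35*a+q*t/2*b),z] for s in(-1,1) for q in(-1,1) for z in(z0,z1)]
def fit(P,im,mask,t,x0,up=4):
    hull=lambda p:cv2.fillConvexPoly(np.zeros((im.shape[0]*up,im.shape[1]*up),np.uint8),cv2.convexHull(np.round((p+.5)*up).astype(np.int32)),1)
    ys,xs=np.nonzero(mask);M=hull(np.c_[xs,ys].astype(float)) if up==1 else cv2.resize(hull_small(mask),None,fx=up,fy=up,interpolation=cv2.INTER_NEAREST)
    def cost(v):
        m=hull(proj(P,box(t,v[:2],v[2]/100)));return 1-(m&M).sum()/(m|M).sum()
    r=minimize(cost,x0,method='Nelder-Mead',options=dict(initial_simplex=np.array([x0]+[np.array(x0)+d for d in np.diag([10,10,12.])]),maxiter=300,xatol=.05,fatol=1e-5))
    return r.x,r.fun
def hull_small(m):
    c=np.vstack(cv2.findContours(m,cv2.RETR_EXTERNAL,cv2.CHAIN_APPROX_NONE)[0]);return cv2.fillConvexPoly(np.zeros_like(m),cv2.convexHull(c),1)
def blob(im,lo,hi,roi):
    h=cv2.cvtColor(cv2.GaussianBlur(im,(3,3),0),cv2.COLOR_BGR2HSV);m=cv2.inRange(h,lo,hi)//255;k=np.zeros_like(m);x0,y0,x1,y1=roi;k[y0:y1,x0:x1]=m[y0:y1,x0:x1]
    n,l,s,_=cv2.connectedComponentsWithStats(k);i=1+np.argmax(s[1:,4]);return (k*(l==i)).astype(np.uint8),s[i]
E
python3 - <<'E'
from h import *
im=cv2.imread("pics/w1.png");P=np.load("pics/w1.npy",allow_pickle=True).item()
mo,so=blob(im,(4,130,60),(20,255,255),(140,180,245,235));mb,sb=blob(im,(100,110,30),(125,255,255),(285,95,395,150))
print(so,sb)
for m,t,x0 in((mo,6,(463,132,120)),(mb,11,(427,311,150)),(mb,8,(427,311,150)),(mb,15,(427,311,150))): print(t,fit(P,im,m,t,x0))
E
```

```text
[ 155  195   73   30 1272] [ 300  111   84   28 1221]
6 (array([459.08958267, 134.32791431, 125.86059805]), np.float64(0.06821981536672239))
11 (array([429.04894833, 317.47657879, 142.90606808]), np.float64(0.06844040666234052))
8 (array([429.66642831, 318.32050661, 146.56176561]), np.float64(0.15487410947387048))
15 (array([428.70922277, 317.64541405, 137.23547538]), np.float64(0.1545482318796303))
```

Emit:
play_rows:
  increments: "0.005 -0.035 -0.02 2 0;0.013 -0.083 -0.05 4.4 0;0.013 -0.083 -0.09 4.4 0;0.013 -0.083 -0.11 4.4 0;0.013 -0.083 -0.11 4.4 0"

```text
time_s: 1.65
tool_pos: [457.7, 135.4, 168.8]
tool_rot: [-0.481, -3.1, 0.002]
force: [-0.0, 0.1, 0.7]
gripper_width: 1.004
grip_force: 0.0
```

```bash
python3 - <<'E'
from h import *
P,im=shot("wrist","w2")
s=arm.get_state();print(s['tool_pos'],s['tool_rot'])
mo,so=blob(im,(4,130,60),(20,255,255),(0,0,512,384));print(so)
print(fit(P,im,mo,6,(459,134,126),2))
A=np.array(s['tool_pos'])[None];ty=R.from_rotvec(s['tool_rot']).as_matrix()[:,1];print('tool y yaw',np.degrees(np.arctan2(ty[1],ty[0])))
r,f=fit(P,im,mo,6,(459,134,126),2)
for p in proj(P,box(6,r[:2],r[2]/100)): cv2.circle(im,tuple(int(round(x)) for x in p),2,(0,255,0),-1)
cv2.imwrite("pics/w2b.png",im)
E
```

```text
[458.59364067 135.61044677 170.95262144] [-4.80989821e-01 -3.10283989e+00  6.37249460e-04]
[ 210  185   94   24 1910]
(array([449.2534312 , 138.20062396, 125.79609491]), np.float64(0.4120789434634219))
tool y yaw 72.37677431289309
```

View pics/w2b.png

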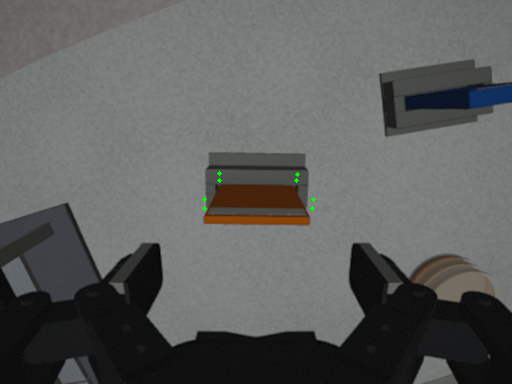

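```bash
python3 - <<'E'
from h import *
P=np.load("pics/w2.npy",allow_pickle=True).item()
X=ray(P,[(204.5,223.5),(309.5,223.3),(205,217),(309,216.5)],116);print(X.round(1).tolist(),X.mean(0),np.linalg.norm(X[0]-X[1]),np.linalg.norm(X[0]-X[2]),np.degrees(np.arctan2(*(X[1]-X[0])[[1,0]])))
E
```

```text
[[451.6, 100.5, 116.0], [472.3, 166.1, 116.0], [447.5, 102.3, 116.0], [467.6, 167.0, 116.0]] [459.75730703 133.96297575 116.        ] 68.75373727472468 4.521317484444355 72.519931233658
```

Emit:
play_rows:
  increments: "0.001 -0.0015 -0.03 0 0;0.001 -0.0015 -0.06 0 0;0.001 -0.0015 -0.085 0 0;0.001 -0.0015 -0.097 0 0;0.001 -0.0015 -0.097 0 0;0.001 -0.0015 -0.097 0 255;0.001 -0.0015 -0.097 0 255;0.001 -0.0015 -0.097 0 255;0.001 -0.0015 -0.097 0 255;0.001 -0.0015 -0.097 0 255"

```text
time_s: 2.7
tool_pos: [461.5, 133.6, 76.4]
tool_rot: [0.483, 3.101, 0.001]
force: [-0.9, 1.8, 6.0]
gripper_width: 0.808
grip_force: 66.0
```

Emit:
play_rows:
  increments: "0 0 0.02 0 255;0 0 0.05 0 255;0 0 0.09 0 255;0 0 0.13 0 255;0.02 -0.04 0.16 -8 255;0.04 -0.08 0.18 -16 255;0.06 -0.12 0.18 -24 255;0.075 -0.16 0.18 -32 255;0.09 -0.2 0.18 -40 255;0.1 -0.24 0.18 -48 255;0.115 -0.28 0.18 -56 255;0.13 -0.32 0.18 -64 255"

```text
time_s: 3.9
tool_pos: [590.8, -188.6, 256.2]
tool_rot: [2.061, 2.369, 0.001]
force: [0.5, 0.6, -0.4]
gripper_width: 0.803
grip_force: 67.9
```

Emit:
play_rows:
  increments: "0.005 -0.02 0 -7 255;0.01 -0.04 0 -9.4 255;0.01 -0.04 0 -9.4 255;0.01 -0.04 0 -9.4 255"

```text
time_s: 4.3
tool_pos: [600.4, -226.8, 255.3]
tool_rot: [2.242, 2.2, 0.001]
force: [-0.3, 0.5, -0.6]
gripper_width: 0.805
grip_force: 67.9
```

```bash
python3 - <<'E'
from h import *
s=arm.get_state();print(s['time_s'],s['tool_pos'],s['tool_rot'],s['gripper_width'],s['grip_force'],s['joints'])
P,im=shot("wrist","w3");cv2.imwrite("pics/w3b.png",cv2.resize(im,(800,600),interpolation=cv2.INTER_CUBIC))
shot("side","s3")
E
```

```text
4.3 [ 600.39193764 -226.7555439   255.27127185] [2.24172197e+00 2.19991029e+00 6.47105145e-04] 0.8050562469053402 67.90849328041077 [-4.81153122e-01  2.84506767e-01  1.22788255e+00  1.62316426e-04
  1.62836741e+00 -4.62317104e-01]
```

View pics/w3b.png

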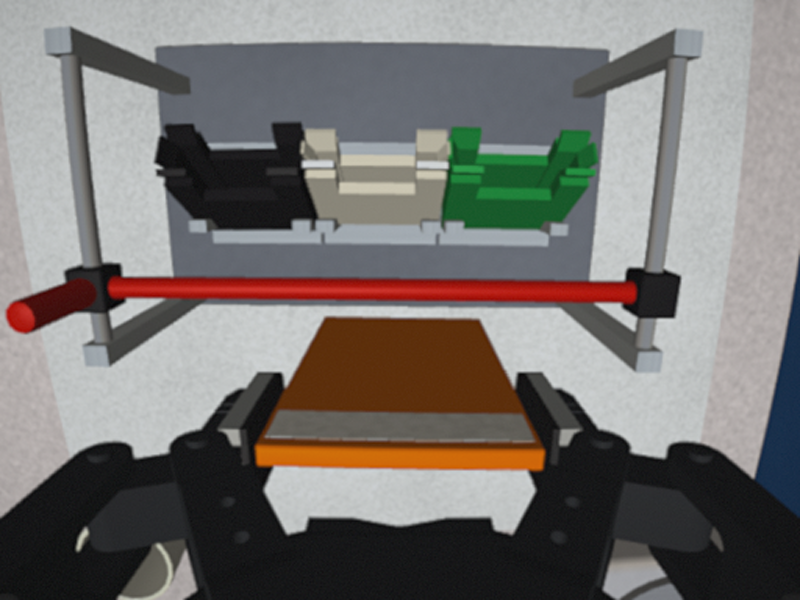

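```bash
python3 - <<'E'
from h import *
P=np.load("pics/w3.npy",allow_pickle=True).item();k=.64
def pr(n,uv,z): 
    X=ray(P,(np.array(uv)+.5)*k-.5,z);print(n,X.round(1)[:,:2].tolist());return X
B=pr('base -x corners',[(157,46),(608,50)],10);print(np.linalg.norm(B[0]-B[1]))
pr('base +x edge',[(174,303),(590,303)],10)
pr('bar ends',[(110,287),(635,292)],145)
pr('knob top',[(23,314)],163);
pr('rail',[(72,100),(80,200),(673,100),(660,200)],145)
pr('wall joints at z 30,60,90',[(303,160),(303,160),(303,160),(447,160),(447,160),(447,160)],[30,60,90]*2)
im=cv2.imread("pics/w3.png")[75:165,180:300];cv2.imwrite("pics/w3c.png",cv2.resize(im,None,fx=6.6,fy=6.6,interpolation=cv2.INTER_CUBIC))
E
```

```text
base -x corners [[422.2, -63.3], [756.7, -73.7]]
334.63805120433125
base +x edge [[412.7, -260.9], [755.2, -267.4]]
bar ends [[443.1, -216.8], [725.7, -225.1]]
knob top [[402.2, -226.1]]
rail [[436.6, -119.9], [433.7, -169.9], [737.0, -127.1], [734.4, -176.5]]
wall joints at z 30,60,90 [[531.4, -151.4], [537.1, -152.3], [542.7, -153.1], [635.0, -153.6], [632.2, -154.3], [629.4, -155.0]]
```

View pics/w3c.png

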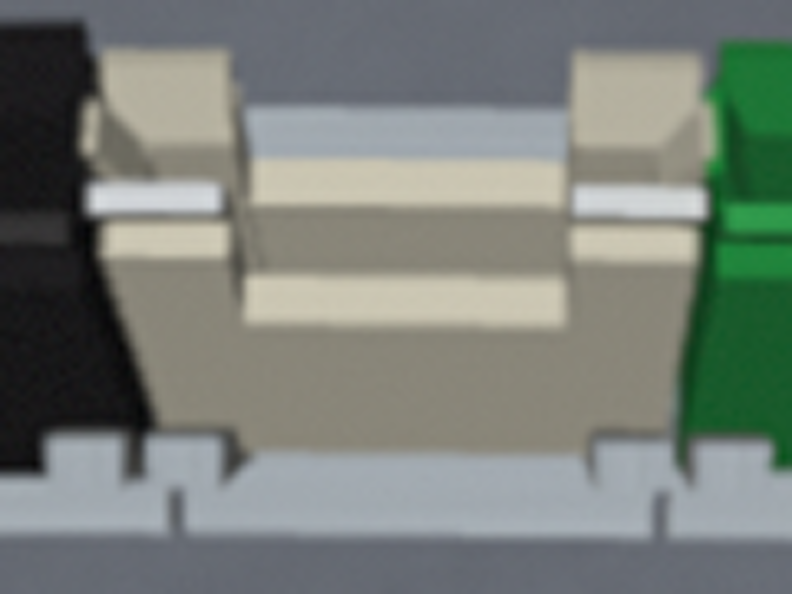

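```bash
python3 - <<'E'
from h import *
P=np.load("pics/w3.npy",allow_pickle=True).item()
t=np.radians(-2);O=np.array([585.5,-168.5]);ry=np.array([np.cos(t),np.sin(t)]);rx=np.array([np.sin(t),-np.cos(t)])
def rk(crop,z):
    uv=(np.array([crop],float)+.5)/6.6-.5+[180,75];X=ray(P,uv,z)[0,:2]-O;return np.array([X@rx,X@ry]).round(1)
cz=77.5
for n,pts in dict(t145=[(165,145),(640,147)],lipm=[(165,50),(640,52)],lipp=[(155,183),(640,185)],b215=[(155,215),(640,219)],mid=[(405,160),(405,207),(405,275),(405,325)],ends=[(85,200),(708,200),(100,50),(702,52),(230,50),(570,52)]).items():
    print(n,[rk(p,z).tolist() for p in pts for z in (80,90,100)])
# vertical-plane fit for cx,f
from scipy.optimize import least_squares
cam=np.array(P['T'])[:3,3];print('cam rx',(cam[:2]-O)@rx)
def pred(v,s,w): return proj(P,[[*(O+rx*(v[0]-.5*s+.866*w)),cz+.866*s+.5*w]])[0,1]
nat=lambda y:(y+.5)/6.6-.5+75
obs=[(5,lambda f:-4.25,146),(16,lambda f:-4.25-f,51),(16,lambda f:4.25+f,184)]
r=least_squares(lambda v:[pred(v,s,w(v[1]))-nat(y) for s,w,y in obs],[0,5]);print(r.x,r.fun)
E
```

```text
t145 [[-19.5, -34.5], [-19.1, -32.9], [-18.7, -31.4], [-20.1, 35.1], [-19.7, 34.4], [-19.3, 33.8]]
lipm [[-32.9, -34.3], [-32.1, -32.7], [-31.3, -31.2], [-33.6, 34.7], [-32.7, 34.0], [-31.9, 33.4]]
lipp [[-14.1, -36.1], [-13.8, -34.5], [-13.6, -32.9], [-14.7, 35.2], [-14.5, 34.6], [-14.2, 33.9]]
b215 [[-9.5, -36.2], [-9.4, -34.5], [-9.3, -32.9], [-9.8, 35.4], [-9.8, 34.7], [-9.7, 34.1]]
mid [[-17.7, 0.7], [-17.4, 1.2], [-17.0, 1.6], [-11.0, 0.8], [-10.9, 1.2], [-10.7, 1.6], [-1.2, 0.8], [-1.4, 1.3], [-1.5, 1.7], [6.1, 0.9], [5.7, 1.3], [5.3, 1.7]]
ends [[-11.6, -46.5], [-11.4, -44.6], [-11.3, -42.6], [-12.8, 45.3], [-12.6, 44.3], [-12.4, 43.4], [-32.9, -43.8], [-32.1, -41.9], [-31.3, -40.1], [-33.7, 43.7], [-32.9, 42.8], [-32.1, 41.9], [-33.0, -24.8], [-32.2, -23.6], [-31.4, -22.3], [-33.4, 24.5], [-32.5, 24.2], [-31.7, 23.9]]
cam rx -6.9352310908684816
[-14.71165658   6.54538425] [-1.25125896  0.61640809  0.58634534]
```

```bash
cat >> h.py <<'E'
_t=np.radians(-2);O=np.array([585.5,-168.5]);ry=np.array([np.cos(_t),np.sin(_t)]);rx=np.array([np.sin(_t),-np.cos(_t)])
def rack(p): d=np.array(p)[:2]-O;return np.array([d@rx,d@ry,p[2]])
def go(s,X,lat,Z):
    """shift (m) of TCP from state s to rack X, lateral, TCP height Z"""
    return np.r_[(O+rx*X+ry*lat-s['tool_pos'][:2]),Z-s['tool_pos'][2]].round(1)/1000
def edge(P,a,b,w=70):
    "midpoint in world of an edge of known width w seen at pixels a,b (level, normal to view plane)"
    n=cv2.undistortPoints(np.array([[a],[b]],float),np.array(P['intrinsics']),np.array(P['dist'])).reshape(-1,2)
    d=w/np.linalg.norm(n[0]-n[1]);T=np.array(P['T']);return T[:3,:3]@np.r_[n.mean(0)*d,d]+T[:3,3]
E
python3 - <<'E'
from h import *
P=np.load("pics/w3.npy",allow_pickle=True).item();k=lambda a:(np.array(a)+.5)*.64-.5
s=arm.get_state()
for a,b in(((323.5,318),(482,319)),((257,445),(543,449)),((257,466),(543,470))): print(rack(edge(P,k(a),k(b))).round(1))
print('tcp',rack(s['tool_pos']).round(1))
for v in((25,0,200),(25,0,140)): print(v,go(s,*v))
E
```

```text
[ 55.4  17.3 188.3]
[ 57.5  16.  291.3]
[ 62.4  16.1 292.9]
tcp [ 56.9  16.9 255.2]
(25, 0, 200) [-0.0157  0.0325 -0.0552]
(25, 0, 140) [-0.0157  0.0325 -0.1152]
```

Emit:
play_rows:
  increments: "-0.016 0.0325 0 -0.9 255;-0.016 0.0325 -0.02 -0.9 255;-0.016 0.0325 -0.06 -0.9 255;-0.016 0.0325 -0.1 -0.9 255;-0.016 0.0325 -0.123 -0.9 255;-0.015 0.0425 -0.123 -0.9 255;-0.015 0.0525 -0.124 -0.9 255;-0.014 0.063 -0.126 -0.9 255;-0.014 0.073 -0.128 -0.9 255;-0.014 0.083 -0.131 -0.9 255;-0.014 0.093 -0.135 -0.9 255;-0.014 0.097 -0.136 -0.9 255"

```text
time_s: 5.6
tool_pos: [587.3, -129.2, 120.9]
tool_rot: [2.255, 2.181, 0.001]
force: [1.5, -8.8, -1.2]
gripper_width: 0.801
grip_force: 67.8
```

```bash
python3 - <<'E'
from h import *
s=arm.get_state();print(s['time_s'],rack(s['tool_pos']),s['tool_rot'],s['force'],s['gripper_width'])
P,im=shot("wrist","w4");cv2.imwrite("pics/w4b.png",cv2.resize(im,(800,600),interpolation=cv2.INTER_CUBIC))
E
```

```text
5.6 [-39.35647182   0.45456419 120.86821734] [2.25543861e+00 2.18077001e+00 6.62125646e-04] [ 1.5297551  -8.78873911 -1.1831898 ] 0.8013606120232234
```

View pics/w4b.png

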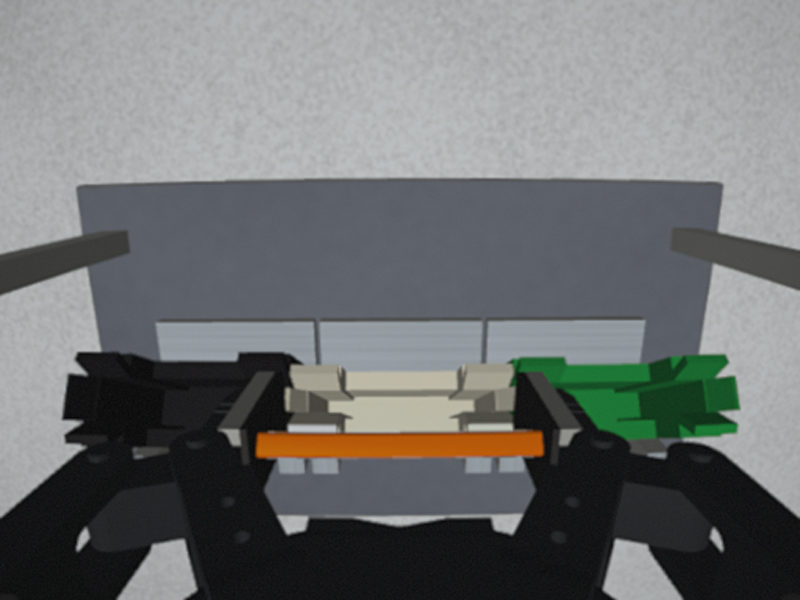

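Emit:
play_rows:
  increments: "0 0 0.03 0 255;0 0 0.06 0 255;0.001 0.018 0.062 0 255;0.001 0.0346 0.06 0 255;0.001 0.0346 0.045 0 255;0.001 0.0346 0.032 0 255;0.001 0.0346 0.032 0 255;0.001 0.0306 0.025 0 255;0.001 0.0266 0.018 0 255;0 0.0226 0.0114 0 255;0 0.0226 0.0114 0 255"

```text
time_s: 6.75
tool_pos: [586.4, -108.0, 128.8]
tool_rot: [-2.261, -2.181, 0.0]
force: [3.1, -1.8, -1.8]
gripper_width: 0.803
grip_force: 68.6
```

```bash
python3 - <<'E'
from h import *
s=arm.get_state();print(s['time_s'],rack(s['tool_pos']),s['force'],s['gripper_width'])
P,im=shot("wrist","w5");Q,i2=shot("side","s5")
a=cv2.resize(im[160:,100:420],(800,560))[:, :];b=cv2.resize(i2[100:230,150:300],(560,485))
cv2.imwrite("pics/w5b.png",cv2.resize(np.vstack([cv2.resize(im[170:310,100:412],(800,359)),cv2.resize(i2[120:211,160:360],(800,364))]),(600,542)))
E
```

```text
6.75 [-60.46366993  -1.22575576 128.76914442] [ 3.07059167 -1.84901375 -1.82836791] 0.8029239395642886
```

View pics/w5b.png

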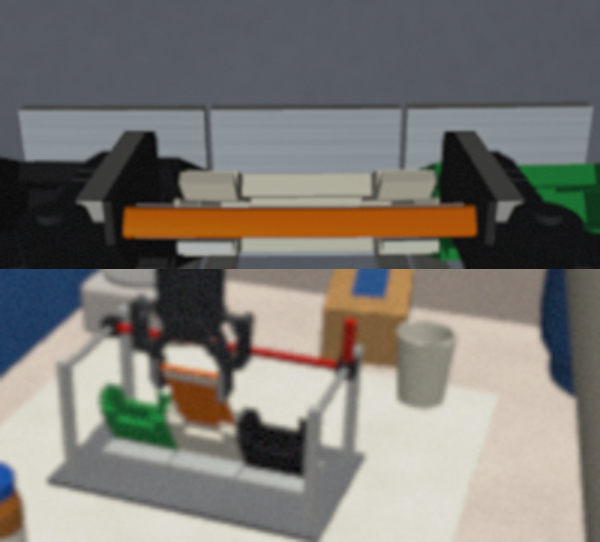

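Emit:
play_rows:
  increments: "0.002 0 0 0 255;0.0022 -0.0046 -0.008 0 255;0.0024 -0.0092 -0.016 0 255;0.0026 -0.0139 -0.024 0 255;0.0028 -0.0185 -0.032 0 255;0.003 -0.022 -0.038 0 255;0.003 -0.022 -0.038 0 255"

```text
time_s: 7.55
tool_pos: [588.9, -129.6, 90.5]
tool_rot: [-2.259, -2.181, 0.001]
force: [0.4, -0.0, -0.3]
gripper_width: 0.803
grip_force: 68.9
```

```bash
python3 - <<'E'
from h import *
s=arm.get_state();print(s['time_s'],rack(s['tool_pos']),s['force'],s['gripper_width'])
E
```

```text
7.55 [-38.9878849    2.04981525  90.47725926] [ 0.42429867 -0.00488025 -0.30355641] 0.8025739606576991
```

Emit:
play_rows:
  increments: "0 -0.0017 -0.003 0 255;0 -0.0035 -0.006 0 255;0 -0.0035 -0.006 0 255"

```text
time_s: 7.85
tool_pos: [589.8, -130.4, 89.4]
tool_rot: [-2.259, -2.183, -0.005]
force: [-19.2, 26.3, 46.2]
gripper_width: 0.803
grip_force: 73.3
```

Emit:
play_rows:
  increments: "0 -0.0012 -0.002 0 255;0 -0.0012 -0.002 0 255"

```text
time_s: 8.05
tool_pos: [589.9, -130.4, 89.2]
tool_rot: [-2.258, -2.183, -0.008]
force: [-27.6, 40.0, 70.1]
gripper_width: 0.808
grip_force: 75.4
```

Emit:
play_rows:
  increments: "0 0.004 0.007 0 255;0 0.004 0.007 0 255"

```text
time_s: 8.25
tool_pos: [590.0, -129.3, 92.1]
tool_rot: [2.258, 2.182, 0.002]
force: [-0.4, 0.5, -0.1]
gripper_width: 0.804
grip_force: 69.0
```

```bash
python3 - <<'E'
from h import *
s=arm.get_state();print(s['time_s'],rack(s['tool_pos']),s['force'],s['gripper_width'])
P,im=shot("wrist","w6");Q,i2=shot("side","s6")
cv2.imwrite("pics/w6b.png",np.vstack([cv2.resize(im[215:315,100:412],(780,250),interpolation=cv2.INTER_CUBIC),cv2.resize(i2[125:207,170:350],(780,350),interpolation=cv2.INTER_CUBIC)]))
E
```

```text
8.25 [-39.32981753   3.108969    92.14617895] [-0.39473137  0.53835666 -0.13928319] 0.8038506124635191
```

View pics/w6b.png

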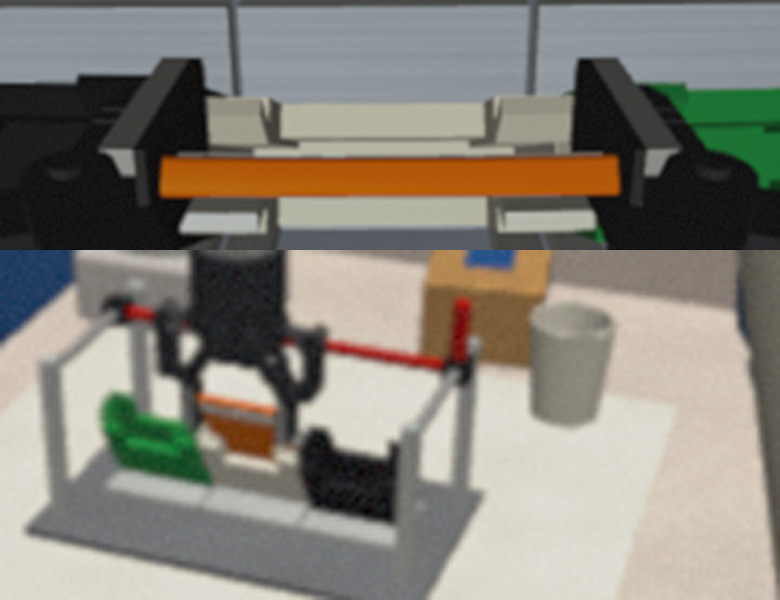

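```bash
python3 - <<'E'
from h import *
P=np.load("pics/w6.npy",allow_pickle=True).item()
for y in(277,293): print(rack(edge(P,(163.8,y),(347.8,y))).round(1))
z=ray(P,[(256,277),(256,277),(256,293),(256,293)],[125,132,125,132]);print([rack(q).round(1).tolist() for q in z])
E
```

```text
[-43.    2.2 127.7]
[-37.3   2.2 129.6]
[[-41.8, 2.2, 125.0], [-45.8, 2.2, 132.0], [-34.7, 2.2, 125.0], [-39.1, 2.2, 132.0]]
```

Emit:
play_rows:
  increments: "-0.0017 0 0 0 255;-0.0017 -0.001 -0.002 0 255;-0.0017 -0.002 -0.004 0 255;-0.0017 -0.002 -0.004 0 255"

```text
time_s: 8.75
tool_pos: [587.7, -130.1, 89.3]
tool_rot: [-2.259, -2.182, -0.004]
force: [-17.3, 23.7, 45.0]
gripper_width: 0.806
grip_force: 73.1
```

Emit:
play_rows:
  increments: "0 0.001 0.002 0 255;0 0.001 0.002 0 20;0 0.001 0.002 0 0;0 0.001 0.002 0 0;0 0.001 0.002 0 0"

```text
time_s: 9.25
tool_pos: [587.6, -131.1, 88.3]
tool_rot: [-2.26, -2.182, 0.001]
force: [-0.6, -0.9, 0.6]
gripper_width: 0.999
grip_force: 0.0
```

```bash
python3 - <<'E'
from h import *
s=arm.get_state();print(s['time_s'],rack(s['tool_pos']),s['force'],s['gripper_width'])
P,im=shot("wrist","w7");h=cv2.cvtColor(cv2.GaussianBlur(im,(3,3),0),cv2.COLOR_BGR2HSV);m=cv2.inRange(h,(4,130,90),(20,255,255))
n,l,st,c=cv2.connectedComponentsWithStats(m);i=1+np.argmax(st[1:,4]);x,y,w,hh,a=st[i];print(x,y,w,hh,a)
rows=[(r,np.nonzero(m[r])[0]) for r in range(y,y+hh)];print([(r,q.min(),q.max()) for r,q in rows if len(q)])
E
```

```text
9.25 [-37.44350491   0.75913323  88.26711413] [-0.58392245 -0.87599297  0.56557467] 0.9988371031012334
161 267 188 18 2846
[(267, np.int64(340), np.int64(343)), (268, np.int64(164), np.int64(346)), (269, np.int64(162), np.int64(347)), (270, np.int64(162), np.int64(347)), (271, np.int64(162), np.int64(347)), (272, np.int64(162), np.int64(347)), (273, np.int64(162), np.int64(347)), (274, np.int64(162), np.int64(348)), (275, np.int64(162), np.int64(348)), (276, np.int64(162), np.int64(348)), (277, np.int64(162), np.int64(348)), (278, np.int64(162), np.int64(348)), (279, np.int64(161), np.int64(348)), (280, np.int64(161), np.int64(348)), (281, np.int64(161), np.int64(348)), (282, np.int64(162), np.int64(347)), (283, np.int64(162), np.int64(327)), (284, np.int64(164), np.int64(166))]
```

```bash
python3 - <<'E'
from h import *
P=np.load("pics/w7.npy",allow_pickle=True).item()
for y in(267.5,283): print(rack(edge(P,(161.2,y),(348.3,y))).round(1))
s=arm.get_state()
# blue view pose: TCP above (429,317.5), z 171
print('toblue',np.array([429,317.5,171])-s['tool_pos'])
E
```

```text
[-45.6  -0.5 124.5]
[-40.   -0.5 126.3]
toblue [-158.59079359  448.53840489   82.6705368 ]
```

Emit:
play_rows:
  increments: "0 0 0.03 0 0;0 0 0.07 0 0;-0.01 0.03 0.1 0 0;-0.025 0.075 0.12 8 0;-0.042 0.12 0.12 16 0;-0.058 0.165 0.12 24 0;-0.074 0.21 0.12 32 0;-0.09 0.255 0.12 40 0;-0.106 0.3 0.12 48 0;-0.122 0.345 0.12 56 0;-0.138 0.39 0.12 64 0;-0.15 0.425 0.11 72 0"

```text
time_s: 10.5
tool_pos: [436.9, 296.5, 199.7]
tool_rot: [0.535, 3.094, 0.002]
force: [0.2, 0.2, -0.3]
gripper_width: 1.004
grip_force: 0.0
```

Emit:
play_rows:
  increments: "-0.005 0.015 -0.02 7 0;-0.009 0.0235 -0.028 12 0;-0.009 0.0235 -0.028 12 0;-0.009 0.0235 -0.028 12 0"

```text
time_s: 10.9
tool_pos: [428.9, 317.4, 171.0]
tool_rot: [0.223, 3.134, -0.0]
force: [-0.1, -1.0, -0.1]
gripper_width: 1.0
grip_force: 0.0
```

```bash
python3 - <<'E'
from h import *
s=arm.get_state();print(s['time_s'],s['tool_pos'],s['tool_rot'])
ty=R.from_rotvec(s['tool_rot']).as_matrix()[:,1];print('tool y yaw',np.degrees(np.arctan2(ty[1],ty[0])))
P,im=shot("wrist","w8")
cv2.imwrite("pics/w8b.png",cv2.resize(im[130:270,130:390],(780,420),interpolation=cv2.INTER_CUBIC))
E
```

```text
10.9 [428.8782966  317.4063582  170.96455598] [ 2.23315798e-01  3.13353235e+00 -3.25446622e-04]
tool y yaw 81.84724676135271
```

View pics/w8b.png

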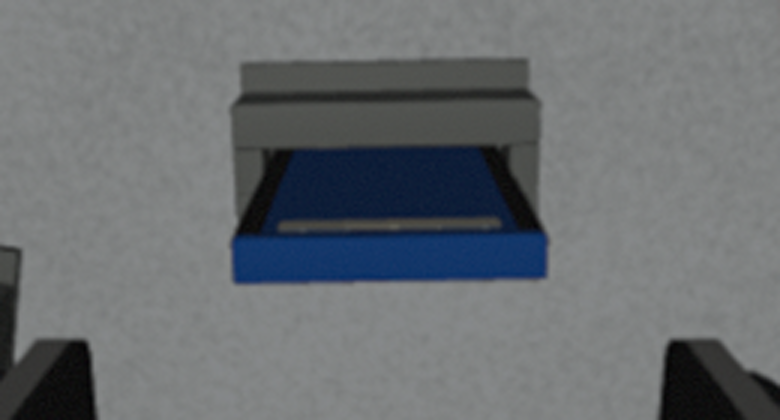

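```bash
python3 - <<'E'
from h import *
P=np.load("pics/w8.npy",allow_pickle=True).item()
c=(np.array([(234,282),(546.5,276),(235,235),(545.5,233)])+.5)/3-.5+130
X=ray(P,c,116);print(X.round(1).tolist(),X.mean(0),np.linalg.norm(X[0]-X[1]),np.linalg.norm(X[0]-X[2]),[np.degrees(np.arctan2(*(X[i+1]-X[i])[[1,0]])) for i in(0,2)])
E
```

```text
[[429.8, 283.8, 116.0], [438.2, 352.2, 116.0], [419.1, 286.0, 116.0], [428.2, 352.9, 116.0]] [428.82608667 318.73332734 116.        ] 68.9248558848128 10.882013465713355 [np.float64(83.01843927694891), np.float64(82.24090160237026)]
```

Emit:
play_rows:
  increments: "0 0.0013 -0.04 0.7 0;0 0.0013 -0.075 0.7 0;0 0.0013 -0.094 0.7 0;0 0.0013 -0.094 0.7 0;0 0.0013 -0.094 0.7 255;0 0.0013 -0.094 0.7 255;0 0.0013 -0.094 0.7 255;0 0.0013 -0.094 0.7 255;0 0.0013 -0.094 0.7 255;0 0.0013 -0.06 0.7 255;0 0.0013 -0.02 0.7 255;0 0.0013 0.02 0.7 255"

```text
time_s: 12.15
tool_pos: [428.5, 318.8, 193.0]
tool_rot: [0.201, 3.135, 0.0]
force: [0.3, 0.4, -1.8]
gripper_width: 0.806
grip_force: 69.0
```

Emit:
play_rows:
  increments: "0 -0.02 0.03 -4 255;0.02 -0.06 0.055 -12 255;0.04 -0.1 0.055 -20 255;0.06 -0.145 0.055 -28 255;0.08 -0.19 0.055 -36 255;0.1 -0.235 0.055 -44 255;0.125 -0.28 0.055 -52 255;0.15 -0.325 0.055 -60 255;0.17 -0.37 0.055 -68 255;0.195 -0.415 0.055 -76 255;0.22 -0.46 0.055 -84 255;0.24 -0.5 0.055 -84.6 255"

```text
time_s: 13.35
tool_pos: [669.4, -183.1, 246.7]
tool_rot: [2.264, 2.177, 0.001]
force: [1.3, 0.9, -0.5]
gripper_width: 0.804
grip_force: 69.0
```

Emit:
play_rows:
  increments: "0.003 -0.013 0 0 255;0.003 -0.013 0 0 255;0.003 -0.013 0 0 255"

```text
time_s: 13.65
tool_pos: [671.5, -193.7, 246.1]
tool_rot: [-2.258, -2.184, -0.0]
force: [-0.3, -0.3, -1.6]
gripper_width: 0.804
grip_force: 69.1
```

```bash
python3 - <<'E'
from h import *
s=arm.get_state();print(s['time_s'],rack(s['tool_pos']),s['tool_pos'],s['tool_rot'],s['gripper_width'])
ty=R.from_rotvec(s['tool_rot']).as_matrix()[:,1];print('tool y yaw',np.degrees(np.arctan2(ty[1],ty[0])))
P,im=shot("wrist","w9")
m,b=blob(im,(100,90,25),(125,255,255),(100,150,420,384));print(b)
for r in range(b[1],b[1]+b[3],6):
    q=np.nonzero(m[r])[0]; print(r,q.min(),q.max(),end='; ')
# white/green lip rows in w3
g=cv2.cvtColor(cv2.imread("pics/w3.png"),cv2.COLOR_BGR2GRAY).astype(float)
for n,c in(('w',205),('w',278),('g',298),('g',368)):
    p=g[75:125,c-3:c+4].mean(1);print(n,c,p.round(0).astype(int).tolist())
E
```

```text
13.65 [ 22.20324727  86.81917866 246.13087832] [ 671.4914086  -193.71966729  246.13087832] [-2.25817617e+00 -2.18405608e+00 -4.73828615e-04] 0.8040112772688905
tool y yaw -1.9118213516911111
[  163   202   186   105 12865]
202 215 298; 208 212 301; 214 209 304; 220 207 306; 226 204 309; 232 201 312; 238 198 314; 244 196 317; 250 193 319; 256 190 321; 262 187 324; 268 184 327; 274 182 329; 280 164 347; 286 164 348; 292 164 347; 298 165 347; 304 166 346; w 205 [107, 107, 106, 107, 106, 105, 109, 130, 158, 167, 174, 176, 175, 175, 175, 176, 176, 175, 176, 177, 175, 162, 143, 132, 128, 124, 128, 160, 198, 209, 211, 199, 137, 143, 189, 198, 197, 197, 187, 145, 130, 132, 133, 133, 133, 133, 133, 133, 133, 133]
w 278 [105, 105, 104, 105, 105, 103, 105, 119, 145, 162, 170, 175, 176, 176, 176, 176, 176, 176, 176, 176, 174, 168, 151, 138, 135, 134, 132, 143, 184, 207, 210, 210, 190, 135, 166, 194, 198, 198, 192, 170, 139, 131, 133, 132, 132, 133, 133, 133, 133, 133]
g 298 [104, 103, 103, 103, 104, 102, 90, 80, 79, 83, 84, 83, 84, 84, 84, 84, 83, 84, 84, 83, 74, 66, 63, 64, 64, 65, 64, 65, 64, 62, 75, 105, 112, 112, 107, 81, 63, 88, 94, 94, 93, 89, 74, 65, 65, 65, 64, 65, 65, 64]
g 368 [102, 101, 102, 102, 102, 102, 102, 99, 89, 79, 79, 83, 83, 83, 83, 83, 83, 83, 84, 83, 83, 80, 71, 64, 63, 62, 59, 58, 56, 55, 52, 54, 73, 99, 104, 102, 94, 68, 70, 89, 94, 93, 93, 83, 67, 63, 64, 64, 64, 65]
```

Emit:
play_rows:
  increments: "0 -0.004 -0.02 0 255;0 -0.004 -0.06 0 255;0 -0.004 -0.095 0 255;0 -0.004 -0.112 0 255;0 0.004 -0.112 0 255;0 0.012 -0.1125 0 255;0.001 0.02 -0.1135 0 255;0.001 0.028 -0.115 0 255;0.001 0.036 -0.117 0 255;0.002 0.044 -0.12 0 255;0.002 0.053 -0.124 0 255;0.002 0.053 -0.124 0 255"

```text
time_s: 14.9
tool_pos: [674.5, -139.7, 124.7]
tool_rot: [2.253, 2.183, 0.002]
force: [-0.5, -4.2, 5.2]
gripper_width: 0.808
grip_force: 71.1
```

```bash
python3 - <<'E'
from h import *
P=np.load("pics/w9.npy",allow_pickle=True).item();print('bottom',rack(edge(P,(214.3,202),(298.7,202),56.3)).round(1),'top',rack(edge(P,(163.5,284),(348,284))).round(1),'tcp z 246.1')
s=arm.get_state();print(s['time_s'],rack(s['tool_pos']),s['force'],s['gripper_width'])
P,im=shot("wrist","w10")
m,b=blob(im,(100,90,25),(125,255,255),(100,150,420,384));print(b)
for r in range(b[1],b[1]+b[3],2):
    q=np.nonzero(m[r])[0]; print(r,q.min(),q.max(),end='; ')
E
```

```text
bottom [ 16.8  86.5 185.7] top [ 20.9  85.9 282.8] tcp z 246.1
14.9 [-31.8790771   87.93111671 124.69064408] [-0.49623661 -4.18814944  5.24026513] 0.8075391106833061
[ 163  272  186   33 5580]
272 167 345; 274 165 346; 276 164 347; 278 164 347; 280 164 347; 282 164 347; 284 164 347; 286 163 347; 288 163 347; 290 163 347; 292 163 348; 294 163 348; 296 163 348; 298 163 348; 300 163 348; 302 163 347; 304 166 170;
```

Emit:
play_rows:
  increments: "0 0 0.03 0 255;0 0 0.06 0 255;0.002 0.021 0.064 0 255;0.0026 0.042 0.062 0 255;0.0026 0.042 0.045 0 255;0.0026 0.042 0.032 0 255;0.0026 0.042 0.032 0 255;0.0025 0.038 0.025 0 255;0.0023 0.034 0.018 0 255;0.0021 0.030 0.0112 0 255;0.0021 0.030 0.0112 0 255"

```text
time_s: 16.05
tool_pos: [675.3, -111.9, 131.6]
tool_rot: [-2.258, -2.182, 0.001]
force: [-0.5, 0.4, -1.6]
gripper_width: 0.808
grip_force: 70.5
```

```bash
python3 - <<'E'
from h import *
s=arm.get_state();print(s['time_s'],rack(s['tool_pos']),s['force'],s['gripper_width'])
P,im=shot("wrist","w11");Q,i2=shot("side","s11")
m,b=blob(im,(100,90,25),(125,255,255),(100,150,420,384));print(b)
h=cv2.cvtColor(im,cv2.COLOR_BGR2HSV);g=cv2.inRange(h,(50,90,30),(85,255,255))
for r in range(225,280,4):
    q=np.nonzero(g[r])[0]
    runs=np.split(q,np.nonzero(np.diff(q)>1)[0]+1) if len(q) else []
    print(r,[(int(a[0]),int(a[-1])) for a in runs if len(a)>3],end='; ')
E
```

```text
16.05 [-59.65923101  87.78950235 131.62185517] [-0.53870118  0.39201606 -1.63602337] 0.8084867460612436
[ 163  271  186   34 5554]
225 []; 229 []; 233 []; 237 []; 241 []; 245 []; 249 []; 253 [(194, 222), (293, 323)]; 257 [(193, 323)]; 261 [(194, 321)]; 265 [(195, 321), (324, 328)]; 269 [(190, 202), (313, 328)]; 273 []; 277 [];
```

Emit:
play_rows:
  increments: "0.001 0 0 0 255;0.001 -0.0046 -0.008 0 255;0.0008 -0.0092 -0.016 0 255;0.0006 -0.0139 -0.024 0 255;0.0004 -0.0185 -0.032 0 255;0.0003 -0.0214 -0.037 0 255;0.0003 -0.0214 -0.037 0 255"

```text
time_s: 16.85
tool_pos: [676.4, -130.5, 97.4]
tool_rot: [-2.256, -2.185, -0.005]
force: [-13.3, 21.9, 21.8]
gripper_width: 0.804
grip_force: 86.0
```

```bash
cat >> h.py <<'E'
def topedge(P,im,lo=(100,90,25),hi=(125,255,255)):
    m,b=blob(im,lo,hi,(100,150,420,384))
    L=[];
    for r in range(b[1]+5,b[1]+b[3]-5):
        q=np.nonzero(m[r])[0];L.append((r,q.min()-.5,q.max()+.5))
    L=np.array(L);f=[np.polyfit(L[:,0],L[:,i],1) for i in(1,2)]
    for y in(b[1]+.5,b[1]+b[3]-1.5): print('edge',y,rack(edge(P,(np.polyval(f[0],y),y),(np.polyval(f[1],y),y))).round(1))
E
python3 - <<'E'
from h import *
s=arm.get_state();print(s['time_s'],rack(s['tool_pos']),s['force'],s['moment'])
P,im=shot("wrist","w12");topedge(P,im)
topedge(np.load("pics/w7.npy",allow_pickle=True).item(),cv2.imread("pics/w7.png"),(4,130,90),(20,255,255))
h=cv2.cvtColor(im,cv2.COLOR_BGR2HSV);g=cv2.inRange(h,(50,90,30),(85,255,255))
for r in range(225,300,5):
    q=np.nonzero(g[r])[0]
    runs=np.split(q,np.nonzero(np.diff(q)>1)[0]+1) if len(q) else []
    print(r,[(int(a[0]),int(a[-1])) for a in runs if len(a)>3],end='; ')
E
```

```text
16.85 [-41.16840003  89.55175913  97.4325038 ] [-13.31624234  21.86557895  21.75767553] [ 2.63902647 -0.37610449  0.79183457]
edge 271.5 [-46.4  88.5 131.8]
edge 303.5 [-36.2  88.4 137.7]
edge 267.5 [-44.9  -0.6 123.3]
edge 283.5 [-40.4  -0.4 127.2]
225 []; 230 []; 235 []; 240 []; 245 []; 250 [(181, 213), (297, 330)]; 255 [(181, 330)]; 260 [(182, 329)]; 265 [(182, 328)]; 270 [(183, 191), (321, 328)]; 275 []; 280 []; 285 []; 290 []; 295 [];
```

Emit:
play_rows:
  increments: "-0.0005 0.0035 0.003 0 255;-0.0005 0.004 0.002 0 255;-0.0005 0.0025 -0.0005 0 255;-0.0005 0.001 -0.003 0 255;-0.0005 0.001 -0.003 0 255"

```text
time_s: 17.4
tool_pos: [676.4, -129.5, 97.0]
tool_rot: [2.254, 2.186, 0.006]
force: [-25.6, 25.3, 46.3]
gripper_width: 0.804
grip_force: 95.0
```

```bash
python3 - <<'E'
from h import *
s=arm.get_state();print(s['time_s'],rack(s['tool_pos']),s['force'],s['moment'])
P,im=shot("wrist","w13");topedge(P,im)
E
```

```text
17.4 [-42.19409185  89.43265234  97.02449963] [-25.60708711  25.27166012  46.2907057 ] [2.5360714  0.32204942 1.70000622]
edge 271.5 [-47.5  88.3 131.3]
edge 303.5 [-37.3  88.2 137.2]
```

Emit:
play_rows:
  increments: "-0.001 0.001 0.002 0 255;-0.003 0.001 0.002 0 255;-0.004 0.0005 0.001 0 255;-0.004 0 0 0 255;-0.004 0 0 0 255"

```text
time_s: 17.95
tool_pos: [673.7, -131.0, 95.8]
tool_rot: [2.254, 2.182, 0.007]
force: [0.5, 11.0, 25.5]
gripper_width: 0.813
grip_force: 77.6
```

```bash
python3 - <<'E'
from h import *
s=arm.get_state();print(s['time_s'],rack(s['tool_pos']),s['force'],s['moment'],s['gripper_width'],s['grip_force'])
P,im=shot("wrist","w14");topedge(P,im)
E
```

```text
17.95 [-40.55914858  86.80555199  95.75627425] [ 0.49405082 11.04127816 25.47104781] [ 1.32969531 -1.850586    0.68300037] 0.8131268481976699 77.62074619531631
edge 271.5 [-45.9  85.6 130. ]
edge 303.5 [-35.7  85.5 136. ]
```

Emit:
play_rows:
  increments: "-0.0012 0.0005 0.001 0 255;-0.0012 0.0005 0.001 0 47;-0.0018 0.0005 0.001 0 46;-0.0022 0.0005 0.001 0 45;-0.0024 0.0005 0.001 0 44;-0.0024 0.0005 0.001 0 44"

```text
time_s: 18.6
tool_pos: [672.6, -130.6, 95.7]
tool_rot: [2.253, 2.181, 0.01]
force: [25.9, 7.7, 8.4]
gripper_width: 0.83
grip_force: 12.4
```

```bash
python3 - <<'E'
from h import *
s=arm.get_state();print(s['time_s'],rack(s['tool_pos']),s['force'],s['moment'],s['gripper_width'],s['grip_force'])
P,im=shot("wrist","w15");topedge(P,im)
E
```

```text
18.6 [-40.89476032  85.76831007  95.6799045 ] [25.93069165  7.73014963  8.3589366 ] [ 0.99179558 -4.01438766  0.4985787 ] 0.8300441303165573 12.407686114311218
edge 272.5 [-46.5  84.8 131.2]
edge 304.5 [-36.1  85.  136.6]
```

Emit:
play_rows:
  increments: "0.0008 0 0 0 43;0.001 0.001 0.002 0 43;0.001 0.002 0.004 0 43;0.001 0.0035 0.007 0 43;0.001 0.0035 0.007 0 43"

```text
time_s: 19.15
tool_pos: [670.6, -127.8, 100.5]
tool_rot: [2.258, 2.184, 0.001]
force: [5.5, 0.5, 0.5]
gripper_width: 0.832
grip_force: 8.5
```

```bash
python3 - <<'E'
from h import *
s=arm.get_state();print(s['time_s'],rack(s['tool_pos']),s['force'],s['moment'],s['gripper_width'],s['grip_force'])
P,im=shot("wrist","w16");topedge(P,im)
E
```

```text
19.15 [-43.68694219  83.61478189 100.49153277] [5.46948839 0.50733348 0.47930263] [ 0.11596528 -1.06335989  0.11864821] 0.8317311688736495 8.540020068539889
edge 271.5 [-48.5  82.3 133.7]
edge 303.5 [-38.   82.6 139.4]
```

Emit:
play_rows:
  increments: "0 0 0 0 255;0.001 0 0 0 255;0.003 0 0 0 255;0.003 0 0 0 255;0.003 -0.0018 -0.003 0 255;0.002 -0.0035 -0.006 0 255;0.002 -0.0035 -0.006 0 255"

```text
time_s: 19.9
tool_pos: [672.6, -130.9, 95.6]
tool_rot: [2.257, 2.184, 0.002]
force: [-3.0, 3.9, 6.9]
gripper_width: 0.808
grip_force: 71.4
```

```bash
python3 - <<'E'
from h import *
s=arm.get_state();print(s['time_s'],rack(s['tool_pos']),s['force'],s['moment'],s['gripper_width'],s['grip_force'])
P,im=shot("wrist","w17");topedge(P,im)
E
```

```text
19.9 [-40.63623565  85.73301187  95.60771243] [-2.97629495  3.94606912  6.88374612] [ 0.50054881 -0.57463917 -0.19299739] 0.8075034412306029 71.38293895404786
edge 271.5 [-44.5  85.  127.1]
edge 302.5 [-34.5  84.9 133.2]
```

Emit:
play_rows:
  increments: "-0.002 0.0005 0.001 0 255;-0.0022 0.0005 0.001 0 46;-0.0026 0.0005 0.001 0 44;-0.0028 0.0005 0.001 0 43;-0.0024 0.001 0.002 0 43;-0.002 0.0025 0.005 0 43;-0.002 0.0035 0.007 0 43;-0.002 0.0035 0.007 0 255;-0.001 0.0035 0.007 0 255;0 0.0035 0.007 0 255;0.001 0.002 0.004 0 255;0.001 0 0 0 255"

```text
time_s: 21.15
tool_pos: [672.4, -130.4, 95.5]
tool_rot: [-2.256, -2.183, 0.001]
force: [-37.5, 28.1, 59.5]
gripper_width: 0.807
grip_force: 74.8
```

```bash
python3 - <<'E'
from h import *
s=arm.get_state();print(s['time_s'],rack(s['tool_pos']),s['force'],s['moment'],s['gripper_width'],s['grip_force'])
P,im=shot("wrist","w18");topedge(P,im)
E
```

```text
21.15 [-41.10260687  85.54991211  95.53197249] [-37.48705647  28.08886486  59.5158194 ] [3.31693392 2.91907075 0.5423644 ] 0.8065371213323137 74.75384697318077
edge 271.5 [-44.7  84.8 126.6]
edge 301.5 [-35.   84.9 132.6]
```

Emit:
play_rows:
  increments: "0 0.001 0.003 0 255;0.001 0.001 0.003 0 255;0.0025 0.001 0.002 0 255;0.0025 0 0.0005 0 255;0.0025 0 0.0005 0 255"

```text
time_s: 21.7
tool_pos: [673.2, -129.7, 96.7]
tool_rot: [-2.254, -2.181, 0.004]
force: [-33.2, 14.3, 27.4]
gripper_width: 0.808
grip_force: 74.5
```

```bash
python3 - <<'E'
from h import *
s=arm.get_state();print(s['time_s'],rack(s['tool_pos']),s['force'],s['moment'],s['gripper_width'],s['grip_force'])
P,im=shot("wrist","w19");topedge(P,im)
m,b=blob(im,(100,90,25),(125,255,255),(100,150,420,384))
for c in range(175,345,30):
    q=np.nonzero(m[:,c])[0];print(c,q.min(),q.max(),end='; ')
E
```

```text
21.7 [-41.87808342  86.2963848   96.66409752] [-33.2339388   14.33078316  27.40429329] [ 1.78985423  5.65030786 -0.71887822] 0.8080231211360868 74.5004767505452
edge 271.5 [-45.5  85.7 127.7]
edge 301.5 [-35.5  85.7 133.4]
175 272 300; 205 274 301; 235 274 301; 265 273 301; 295 273 301; 325 272 301;
```

Emit:
play_rows:
  increments: "-0.001 0.001 0.003 0 255;-0.001 0.003 0.006 0 255;-0.001 0.003 0.006 0 255"

```text
time_s: 22.05
tool_pos: [672.8, -128.1, 100.3]
tool_rot: [-2.256, -2.181, 0.005]
force: [-12.5, -0.5, -0.3]
gripper_width: 0.811
grip_force: 70.9
```

```bash
python3 - <<'E'
from h import *
s=arm.get_state();print(s['time_s'],rack(s['tool_pos']),s['force'].round(1),s['moment'].round(2),s['gripper_width'])
P,im=shot("wrist","w20");topedge(P,im)
h=cv2.cvtColor(im,cv2.COLOR_BGR2HSV);g=cv2.inRange(h,(50,90,30),(85,255,255))
for r in range(245,272,3):
    q=np.nonzero(g[r])[0];runs=np.split(q,np.nonzero(np.diff(q)>1)[0]+1) if len(q) else []
    print(r,[(int(a[0]),int(a[-1])) for a in runs if len(a)>3],end='; ')
E
```

```text
22.05 [-43.46716597  85.79792248 100.30733137] [-12.5  -0.5  -0.3] [-0.05  2.88 -0.62] 0.8107121419713383
edge 271.5 [-47.1  85.2 131.5]
edge 302.5 [-36.6  85.3 136.8]
245 []; 248 []; 251 [(185, 220), (303, 330)]; 254 [(184, 330)]; 257 [(185, 330)]; 260 [(185, 329)]; 263 [(187, 329)]; 266 [(183, 329)]; 269 [(183, 328)];
```

Emit:
play_rows:
  increments: "0 0.003 0.006 0 255;0 0.008 0.014 0 255;0.001 0.008 0.014 0 255;0.001 0.008 0.014 0 255"

```text
time_s: 22.5
tool_pos: [673.3, -119.5, 114.9]
tool_rot: [-2.255, -2.18, 0.006]
force: [-21.6, 3.6, 8.9]
gripper_width: 0.809
grip_force: 71.9
```

```bash
python3 - <<'E'
from h import *
s=arm.get_state();print(s['time_s'],rack(s['tool_pos']),s['force'].round(1),s['moment'].round(2),s['gripper_width'],s['tool_rot'])
P,im=shot("wrist","w21");topedge(P,im)
E
```

```text
22.5 [-52.04956001  86.07719647 114.94695255] [-21.6   3.6   8.9] [ 0.64  4.47 -0.88] 0.8094723434040243 [-2.2548158  -2.17991425  0.00560348]
edge 271.5 [-55.7  85.5 146.1]
edge 301.5 [-45.5  85.6 151.4]
```

Emit:
play_rows:
  increments: "-0.002 0 0 0 255;-0.0022 -0.004 -0.007 0 255;-0.0025 -0.008 -0.014 0 255;-0.0027 -0.011 -0.0195 0 255;-0.0027 -0.011 -0.0195 0 255"

```text
time_s: 23.05
tool_pos: [672.3, -130.6, 95.8]
tool_rot: [-2.257, -2.183, 0.001]
force: [-5.9, 3.6, 2.5]
gripper_width: 0.809
grip_force: 73.4
```

```bash
python3 - <<'E'
from h import *
s=arm.get_state();print(s['time_s'],rack(s['tool_pos']),s['force'].round(1),s['moment'].round(2),s['gripper_width'])
P,im=shot("wrist","w22");topedge(P,im)
E
```

```text
23.05 [-40.8845518   85.39696057  95.83617303] [-5.9  3.6  2.5] [ 0.57  1.29 -0.31] 0.8090982986263962
edge 271.5 [-44.4  84.7 126.8]
edge 301.5 [-34.4  84.8 132.4]
```

Emit:
play_rows:
  increments: "0 -0.0005 -0.001 0 255;0 -0.0005 -0.001 0 47;0.0005 -0.0005 -0.001 0 44;0.001 -0.0005 -0.001 0 42;0.0015 -0.0005 0 0 40;0.002 -0.0005 0 0 38;0.002 -0.0005 0 0 38"

```text
time_s: 23.8
tool_pos: [673.2, -131.4, 96.4]
tool_rot: [-2.256, -2.182, 0.004]
force: [-25.5, 2.4, 13.4]
gripper_width: 0.851
grip_force: 11.9
```

```bash
python3 - <<'E'
from h import *
s=arm.get_state();print(s['time_s'],rack(s['tool_pos']),s['force'].round(1),s['moment'].round(2),s['gripper_width'],s['grip_force'])
P,im=shot("wrist","w23");topedge(P,im)
E
```

```text
23.8 [-40.10099256  86.34533822  96.35961092] [-25.5   2.4  13.4] [0.28 2.27 0.13] 0.8510366902530986 11.869310148758814
edge 253.5 [-50.1  85.7 124.5]
edge 283.5 [-40.4  85.9 130.9]
```

Emit:
play_rows:
  increments: "-0.0015 0 0.001 0 38;-0.002 0.0005 0.002 0 36;-0.0015 0.001 0.004 0 33;-0.0005 0.002 0.007 0 30;0.001 0.003 0.012 0 26;0.001 0.004 0.02 0 24"

```text
time_s: 24.45
tool_pos: [676.1, -127.3, 116.0]
tool_rot: [-2.258, -2.184, 0.0]
force: [-0.3, 0.1, -0.1]
gripper_width: 0.901
grip_force: 0.0
```

```bash
python3 - <<'E'
from h import *
s=arm.get_state();print(s['time_s'],rack(s['tool_pos']),s['force'].round(1),s['moment'].round(2),s['gripper_width'],s['grip_force'])
P,im=shot("wrist","w24");topedge(P,im)
m,b=blob(im,(100,90,25),(125,255,255),(100,150,420,384));print(b)
o=cv2.inRange(cv2.cvtColor(im,cv2.COLOR_BGR2HSV),(4,130,90),(20,255,255));q=np.nonzero(o);print('orange px',q[1].min(),q[1].max(),q[0].min(),q[0].max())
E
```

```text
24.45 [-44.29924136  89.07327456 116.02771742] [-0.3  0.1 -0.1] [ 0.08 -0.04  0.05] 0.9009067063795237 0.0
edge 245.5 [-49.6  90.8 125.8]
edge 274.5 [-33.6  90.4 123.7]
[ 186  245  152   31 4125]
orange px 5 137 249 271
```

Emit:
play_rows:
  increments: "0 0 0.04 0 0;-0.01 0 0.08 0 0;-0.045 0.0 0.1 0 0;-0.045 0 0.1 0 0;-0.045 0 0.1 0 0"

```text
time_s: 25.0
tool_pos: [631.0, -127.6, 216.8]
tool_rot: [2.257, 2.183, 0.001]
force: [0.9, 0.2, -0.3]
gripper_width: 0.998
grip_force: 0.0
```

```bash
cat >> h.py <<'E'
def columns(m,b):
    # sub-pixel quad: fit lines to the four sides of a blob
    pts=cv2.findContours(m,cv2.RETR_EXTERNAL,cv2.CHAIN_APPROX_NONE)[0];c=max(pts,key=cv2.contourArea);return cv2.approxPolyDP(cv2.convexHull(c),3,True).reshape(-1,2)
E
python3 - <<'E'
from h import *
s=arm.get_state();print(s['time_s'],rack(s['tool_pos']))
P,im=shot("wrist","w25")
for n,lo,hi in(('blue',(100,90,60),(125,255,255)),('orange',(4,130,90),(20,255,255))):
    m,b=blob(im,lo,hi,(60,100,460,384));print(n,b,columns(m,b).tolist())
    for r in range(b[1],b[1]+b[3],2):
        q=np.nonzero(m[r])[0];print(r,q.min(),q.max(),end='; ')
    print()
E
```

```text
25.0 [-42.50691708  44.00652589 216.81543833]
blue [ 269  189   94   36 2401] [[362, 193], [360, 204], [325, 224], [281, 224], [269, 218], [273, 190], [360, 189]]
189 336 360; 191 273 361; 193 272 362; 195 272 362; 197 272 362; 199 272 362; 201 271 362; 203 271 361; 205 271 352; 207 270 349; 209 270 347; 211 270 345; 213 269 342; 215 269 340; 217 269 338; 219 276 335; 221 279 329; 223 280 327; 
orange [ 153  194   94   29 1791] [[246, 216], [233, 222], [188, 222], [172, 216], [153, 199], [155, 194], [242, 194]]
194 155 242; 196 154 243; 198 154 243; 200 154 244; 202 156 244; 204 243 244; 206 242 244; 208 164 245; 210 165 245; 212 168 245; 214 170 245; 216 172 246; 218 182 235; 220 185 234; 222 188 233;
```

Emit:
play_rows:
  increments: "0.02 0 0 0 255;0.045 0 -0.02 0 255;0.045 0 -0.05 0 255;0.045 0 -0.07 0 255;0.045 0 -0.08 0 255;0.045 0 -0.08 0 255;0.045 0 -0.083 0 255;0.045 0 -0.086 0 255;0.045 0 -0.086 0 255"

```text
time_s: 25.95
tool_pos: [676.1, -127.6, 130.3]
tool_rot: [2.258, 2.184, 0.0]
force: [0.0, 1.3, 0.1]
gripper_width: 0.0
grip_force: 0.0
```

Emit:
play_rows:
  increments: "0 0 -0.001 0 255;0 0 -0.002 0 255;0 0 -0.002 0 255"

```text
time_s: 26.25
tool_pos: [676.2, -127.5, 128.6]
tool_rot: [2.257, 2.184, 0.001]
force: [-0.2, 0.7, 4.4]
gripper_width: 0.002
grip_force: 2.3
```

Emit:
play_rows:
  increments: "0 0 -0.001 0 255;0 0 -0.0015 0 255;0 0 -0.0015 0 255"

```text
time_s: 26.55
tool_pos: [676.4, -127.5, 128.2]
tool_rot: [2.257, 2.183, 0.002]
force: [-3.4, 1.5, 13.4]
gripper_width: 0.0
grip_force: 6.9
```

```bash
python3 - <<'E'
from h import *
P=np.load("pics/w3.npy",allow_pickle=True).item();k=lambda a:(np.array([a],float)+.5)*.64-.5
for z in(163,180,190,200,210): print(z,rack(ray(P,k((22,315)),z)[0]).round(1))
for z in(145,153,160): print('base',z,rack(ray(P,k((90,287)),z)[0]).round(1))
Q=np.load("pics/s3.npy",allow_pickle=True).item();T=np.load("pics/w3.npy",allow_pickle=True)
im=cv2.imread("pics/s11.png");h=cv2.cvtColor(im,cv2.COLOR_BGR2HSV);m=cv2.inRange(h,(0,120,60),(6,255,255))|cv2.inRange(h,(172,120,60),(180,255,255))
n,l,s,c=cv2.connectedComponentsWithStats(m);print([x.tolist() for x in s[1:] if x[4]>12])
print(s is not None and rack(arm.get_state()['tool_pos']))
Q=camera_params("side")
for z in(153,180,202): print(z,proj(Q,[[*(O+rx*52.5+ry*-150),z]]))
E
```

```text
163 [  64.6 -181.9  163. ]
180 [  59.4 -167.6  180. ]
190 [  56.3 -159.2  190. ]
200 [  53.3 -150.8  200. ]
210 [  50.2 -142.5  210. ]
base 145 [  53.4 -152.3  145. ]
base 153 [  51.5 -147.   153. ]
base 160 [  49.8 -142.4  160. ]
[[218, 136, 61, 17, 180], [32, 322, 37, 38, 1040]]
[-44.15499367  89.41411988 128.177283  ]
153 [[275.75913813 151.07901267]]
180 [[276.26805075 143.96173344]]
202 [[276.69025272 138.04563277]]
```

Emit:
play_rows:
  increments: "0 0 0.04 0 255;0 0 0.085 0 255;-0.04 -0.02 0.1 0 255;-0.08 -0.04 0.1 0 255;-0.12 -0.06 0.1 0 255;-0.16 -0.08 0.1 0 255;-0.2 -0.1 0.1 0 255;-0.243 -0.116 0.1 0 255;-0.243 -0.116 0.1 0 255;-0.243 -0.116 0.07 0 255;-0.243 -0.116 0.041 0 255;-0.243 -0.116 0.041 0 255"

```text
time_s: 27.75
tool_pos: [431.9, -242.5, 164.5]
tool_rot: [-2.255, -2.181, 0.001]
force: [0.1, 0.0, 0.7]
gripper_width: 0.003
grip_force: 0.0
```

Emit:
play_rows:
  increments: "0 0.01 0 0 255;0.001 0.025 0 0 255;0.001 0.04 0 0 255;0.002 0.055 0 0 255;0.002 0.07 0 0 255;0.003 0.082 0 0 255;0.003 0.082 0 0 255"

```text
time_s: 28.45
tool_pos: [436.1, -159.7, 167.5]
tool_rot: [-2.256, -2.186, -0.001]
force: [0.7, -0.0, -0.3]
gripper_width: -0.001
grip_force: 0.0
```

```bash
python3 - <<'E'
from h import *
s=arm.get_state();print(s['time_s'],rack(s['tool_pos']),s['force'].round(1),s['moment'].round(2))
P,im=shot("wrist","w26")
h=cv2.cvtColor(im,cv2.COLOR_BGR2HSV);m=cv2.inRange(h,(0,120,40),(5,255,255))|cv2.inRange(h,(172,120,40),(180,255,255))
n,l,st,c=cv2.connectedComponentsWithStats(m);print([x.tolist() for x in st[1:] if x[4]>20])
E
```

```text
28.45 [  -3.5937081  -149.65535604  167.51226858] [ 0.7 -0.  -0.3] [0.05 0.03 0.01]
[[278, 186, 234, 24, 5123], [238, 190, 42, 71, 2335]]
```

Emit:
play_rows:
  increments: "0 0.005 0 0 255;0 0.01 0 0 255;0.001 0.015 0 0 255;0.001 0.018 0 0 255;0.001 0.018 0 0 255"

```text
time_s: 29.0
tool_pos: [437.0, -143.1, 167.3]
tool_rot: [-2.257, -2.184, -0.0]
force: [-0.3, -0.1, 0.2]
gripper_width: -0.003
grip_force: 0.0
```

Emit:
play_rows:
  increments: "0 0.002 0 0 255;0 0.004 0 0 255;0 0.004 0 0 255"

```text
time_s: 29.3
tool_pos: [437.0, -140.3, 167.4]
tool_rot: [2.257, 2.183, -0.002]
force: [-0.1, -10.7, -3.0]
gripper_width: -0.004
grip_force: 5.4
```

Emit:
play_rows:
  increments: "0 0.0015 0 0 255;0 0.0015 0 0 255"

```text
time_s: 29.5
tool_pos: [437.0, -140.2, 167.5]
tool_rot: [2.257, 2.181, -0.005]
force: [-0.1, -24.1, -4.8]
gripper_width: -0.002
grip_force: 12.0
```

Emit:
play_rows:
  increments: "0 -0.01 0 0 255;0 -0.03 0.02 0 255;0 -0.04 0.06 0 255;0.01 -0.04 0.1 0 255;0.05 -0.02 0.12 0 255;0.09 0.01 0.12 0 255;0.13 0.01 0.12 0 255;0.13 0.01 0.12 0 255;0.13 0.01 0.12 0 255"

```text
time_s: 30.4
tool_pos: [567.2, -127.8, 286.4]
tool_rot: [-2.256, -2.184, 0.001]
force: [-1.8, -0.1, -0.4]
gripper_width: -0.003
grip_force: 0.0
```

```bash
python3 - <<'E'
from h import *
s=arm.get_state();print(s['time_s'],rack(s['tool_pos']),s['force'].round(1))
P,im=shot("wrist","w27")
h=cv2.cvtColor(im,cv2.COLOR_BGR2HSV)
R_=cv2.inRange(h,(0,120,40),(3,255,255))|cv2.inRange(h,(172,120,40),(180,255,255))
for n,m in(('red',R_),('or',cv2.inRange(h,(5,130,60),(20,255,255))),('bl',cv2.inRange(h,(100,110,30),(125,255,255)))):
    k,l,st,c=cv2.connectedComponentsWithStats(m);print(n,[x.tolist() for x in st[1:] if x[4]>40])
# expected bar closed line, plate tops
for X,lat,Z in((-42,-140,145),(-42,140,145),(-42.6,-35,125),(-42.6,35,125),(-41,53,127),(-41,123,127)): print(X,lat,Z,proj(P,[[*(O+rx*X+ry*lat),Z]]).round(1))
E
```

```text
30.4 [-40.04738803 -19.69936326 286.4272533 ] [-1.8 -0.1 -0.4]
red [[126, 175, 304, 15, 3627], [78, 178, 43, 31, 732]]
or [[241, 174, 71, 3, 211], [243, 188, 65, 13, 710]]
bl [[333, 171, 69, 5, 317], [320, 189, 9, 9, 50], [328, 189, 60, 14, 650], [482, 199, 30, 153, 2196]]
-42 -140 145 [[127.6 180.8]]
-42 140 145 [[426.5 181.8]]
-42.6 -35 125 [[241.2 175.9]]
-42.6 35 125 [[312.7 176.1]]
-41 53 127 [[331.3 178.3]]
-41 123 127 [[400.9 178.7]]
```

```bash
python3 -c "
from station import *
print(hand_in())"
```

```text
the job is handed in; nothing more can be done
None
```

I handed the job in with both plates measured home and the bar pushed against its closed stop; no verdict came back. The blue plate settled its last roughly 3 mm as I released it, because the gripper was fouling the far rail.

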